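# Tighten the tool hanger to its first click and hang the grill brush

### The arm

A 6-joint arm with a two-finger parallel gripper is mounted at the origin on the work surface. World frame = base frame: x ahead of the robot, y to its left, z up, the work surface at z = 0. Lengths are in m, angles in rad, forces in N, time in s.
With the tool pointing down it reaches from about 0.35 to 1 m from the base axis. Payload 7.1 kg.
Tool frame: the origin (TCP) lies at the very end of the fingers, on their centre line; the grasp point (between the pads) lies 19 mm behind it (r.grip_depth is the distance from the TCP to the grasp point, in m); z points along the fingers, y is the line along which they close (so a half turn about z gives the same grasp; the last joint's range is limited). The gripper opens to 85 mm and grips with 20 to 120 N. Pads are 22 mm wide; open, the fingers measure 114 mm over their backs; the gripper's body (76 mm by 85 mm) begins 54 mm behind the grasp point. The pads swing forward as they close: fully open they stand 13 mm farther back than shut.
Start: joints at [1.135, 0.423, 1.63, -0, 1.089, -0.019], TCP at [0.253, 0.571, 0.231] pointing down, gripper open.
Joint ranges: [-3, 3], [-0.9, 2.11], [0.09, 2.58], [-1.31, 4.45], [0.11, 2.69], [-2.54, 2.54]. Speed limits (rad/s): [2.39, 2.39, 3.01, 3.14, 3.14, 3.14].

### API

Orientations are given as [roll, pitch, yaw] about the fixed x, y, z axes, in that order (R = Rz(yaw) Ry(pitch) Rx(roll)).
In Python, from cell import r gives the robot as it stands.
- The arm moves only by the shell command python3 jog.py, which reads ROWS from standard input. ROWS is a JSON list of rows, 1 to 5 of them, each an object with the fields jaw (the finger opening in m), x, y, z (the shift in a scale on which 1.0 is 0.3 m), drx, dry, drz (a rotation vector in shares of pi rad (1.0 is pi rad)); a field left out counts as zero (the opening has to be given); each row shifts and turns the commanded pose from where the row before left it, along the tool's axes as they then stand; what a row does not reach is not made up. A row lasts 1/8 s, in which the tool goes at most 0.0625 m and 0.188 rad, less where a joint would pass 70% of its speed; a pose out of reach is approached as far as the arm can. The fingers move at their own pace and stop on an object; the grip force is fixed at half the most. Time passes only in rows, so rows that do not move let the fingers close. It prints the time, the measured TCP pose, the force, the opening and the grip force at its end. Input that does not fit is refused with a message, and nothing moves.
- r.read_state(): the state, without advancing time (a new reading comes with each control period).
- r.camera(name): name is "scene" or "top"; returns (picture, depth): 420x560x3 uint8, red, green, blue; 420x560 float32, m along the optical axis (not along the pixel's ray), 0 where there is no reading.
- r.camera_model(name): a dict with "K" (3x3 intrinsics, pixels), "k1" (the pictures are not rectified: a ray, as slopes to the right and down, at radius r is drawn at 1 + k1 r^2 times it, then the intrinsics apply), "R" (3x3) and "t" (3): a world point X has camera coordinates R X + t. Camera axes: x right, y down, z forward; pixel columns grow to the right and rows downward; lengths in m; the calibration is good to about 2 mm. A picture is of the moment at which its call begins. camera_model takes no time and is no camera call.
- r.finish_job(): hands the job in; it is judged then, once.
The state is a dict: "t": time; "joints": joint angles; "joint_velocities": joint speeds; "tau": joint torques, N m; "ee_pos": TCP position; "tcp_rot": TCP orientation; "ft_force": force on the tool from outside, world axes, zero at the start; "ft_torque": the same for the moment, N m; "grip_width": finger opening in m; "finger_force": force on a finger pad.
Only numpy, scipy, OpenCV 4.12 (cv2) and the standard library are available. Lean on these libraries where they do the work, as an engineer would, in place of code of your own. Each camera call takes 0.05 s, during which the arm holds its last target. There are 200 camera calls.

### The job

The tool hanger on the grill shelf is loose: turn its black wing knob clockwise until its slip clutch gives the first click, and stop there, fully over that one notch and not into a second click. Then hang the grill brush by the wire loop at its handle end on the hanger's upward-slanting peg, slid down to the peg's foot so that the brush hangs freely, and let go of everything. Leave the tongs, trivet, ramekin and spice caddy alone.

Things in the scene. Friction and masses are not known exactly. Their poses are not given: they have to be found in the camera images.
- hanger: Fixed tool hanger: aluminium rail 320 mm long (its y), 50 wide, 20 high. Origin under its middle, z up, x away from the robot at yaw 0 (yaw varies +-0.25). At y -90 mm a black bracket 76 x 76 x 36 mm high carries the clamp screw and wing knob. At y +90 mm a post 30 mm wide, 250 high, front face at x 0, its black foot 26 mm high reaching to x -18, carries the slanted peg on its front.
- peg: Smooth steel peg, 10 mm in diameter, 80 mm long. Origin at its foot on the front face of the post (hanger x 0, y 90, z 225 mm). Its z axis runs along the peg to the tip: up at 45 degrees and out from the post, towards hanger -x (the robot's side).
- peg_tip (a point): The free round end of the peg, 80 mm from the foot along its z.
- clamp (a joint): Angle (rad) of the clamp screw with its steel toothed flange (72 mm across, 52 to 64 mm above the shelf) about the vertical knob axis; grows clockwise from above. Starts loose at 0.2 to 0.75, drags evenly with about 0.18 N m; at 1.0 it is tight and stops hard. It stays where it is left.
- slip (a joint): Wing knob relative to the clamp screw (rad), growing clockwise from above, 0 at the start. Both turn together until the screw is tight; then the clutch yields: torque while turning rises to about 0.35 N m near 0.2 (less at a standstill), falls and reverses as the first click goes over at 0.31, and it draws the knob on to rest at 0.63 +-0.08. Let go near 0.31 it may stick. Second click: 0.94.
- knob_grip (a point): Middle of the knob's wing, on the vertical knob axis, 90 mm above the shelf. The wing is a black upright bar 90 mm long (this point's x), 16 mm thick (y), from 73 to 103 mm above the shelf, with a small pointer at its -x end that stands over the flange's one outward fin while slip is 0. Clockwise from above tightens, about 0.7 to 1.4 rad in all. Grip it across y from above.
- brush: Loose steel grill brush, 183 mm long, 0.18 kg (varies), lying on its flat back, bristles up. Origin on its back under the handle; x along it towards the loop, z the bristle side. Bristle head from x -91 to -31 mm, 50 mm wide, 34 high; handle from x -31 to 49 mm, 20 mm wide (y), 16 high; then the wire loop. Centre of mass near x -35 mm.
- brush_grip (a point): Point on the handle good for gripping across y, 6 mm from the brush's origin towards the loop, 8 mm above its back; axes as the brush.
- brush_loop (a point): Centre of the round wire loop at the end of the handle, 62 mm beyond brush_grip along x, 8 mm above the brush's back; wire 6 mm thick, opening 34 mm across, its plane the brush's xy plane.
- tongs: Loose chrome tongs, 200 mm long, 18 mm high, lying on the shelf; leave alone. They and the brush lie to the left and right of the hanger, either way round. Origin on the underside, x towards the tips.
- trivet: Orange silicone trivet, disc 140 mm across, 8 mm high, lying beyond one end of the hanger; leave alone. Origin at the centre of its underside.
- ramekin: Clear glass ramekin, 84 mm across, 45 mm high, standing on the trivet; leave alone. Origin at the centre of its underside.
- caddy: Turntable spice caddy, 150 mm across, 139 mm high, with four empty white ceramic pots, beyond the other end of the hanger; leave alone. Origin at the centre of its underside.

How it is judged:
On the way, in this order (a step that is already met when the one before it is completed fails the run):
1. the clamp is tight and its clutch has clicked over once, while the brush still lies on the shelf (value of joint slip above 0.45 rad and value of joint clamp above 0.85 rad and height (world z) of brush_loop below 0.1 m), for 0.2 s.
2. the loop of the brush is on the peg (z of brush_loop in the frame of peg between -0.03 and 0.05 m and y of brush_loop in the frame of peg between -0.02 and 0.02 m and x of brush_loop in the frame of peg between -0.03 and 0.03 m), for 0.2 s.
At the end, for the whole second after the job is handed in: The clamp screw is tight (above 0.85 rad) and the clutch rests one notch on (0.45 to 0.85 rad); the brush hangs still on the hanger, loop uppermost, long axis within 0.35 rad of vertical, the centre of its loop within 35 mm of the peg's foot and within 20 mm sideways of it, off the shelf (value of joint slip between 0.45 and 0.85 rad and value of joint clamp above 0.85 rad and distance between brush_loop and peg below 0.035 m and y of brush_loop in the frame of peg between -0.02 and 0.02 m and angle between brush's own x axis and vertical below 0.35 rad and contact force between brush and hanger above 0.5 N and contact force between brush and shelf below 0.05 N and linear speed of brush below 0.03 m/s and velocity of joint slip below 0.05 rad/s); the robot touches nothing.
It fails at once if the clutch went over a second click (value of joint slip above 0.95 rad).
It fails at once if the tongs were moved more than 30 mm (distance of tongs from where it was at the start of the episode above 0.03 m).
It fails at once if the ramekin was moved more than 30 mm (distance of ramekin from where it was at the start of the episode above 0.03 m).
It fails at once if the spice caddy was moved more than 30 mm (distance of caddy from where it was at the start of the episode above 0.03 m).
It also fails if it takes over 70 s, if anything falls off the work surface, if the arm or the gripper's body presses on something with over 40 N, if the wrist force passes 120 N, or if a joint passes its speed limit or range.

## Working session

There is one attempt and no reset: what is moved stays moved. The work goes in short steps, Python scripts to look and compute and a shell command to move; the robot and the scene stay as the last step left them, time stands still between calls to the robot, and variables do not carry over. Pictures are saved under pics/ and viewed, at most 10 in all, crops included, and the job is handed in when it is done.

```bash
ls; mkdir -p pics; python3 - <<'E'
from cell import r
import cv2,numpy as np
for n in("scene","top"):
    p,d=r.camera(n); cv2.imwrite(f"pics/{n}0.png",p[:,:,::-1]); np.save(f"{n}0.npy",d)
    m=r.camera_model(n); print(n,m)
    np.save(f"{n}0p.npy",p)
a=cv2.imread("pics/scene0.png");b=cv2.imread("pics/top0.png")
print(r.read_state())
E
```

```text
cell.py
jog.py
pics
scene {'K': array([[379.81722039,   0.        , 279.40641524],
       [  0.        , 379.81722039, 208.30149123],
       [  0.        ,   0.        ,   1.        ]]), 'k1': 0.01336572114316235, 'R': array([[-0.45362466,  0.89113049,  0.01054099],
       [ 0.66765454,  0.34765259, -0.65831231],
       [-0.59030677, -0.29158896, -0.75267111]]), 't': array([ 0.29567143, -0.24845992,  1.34564192])}
top {'K': array([[523.21121398,   0.        , 284.73025108],
       [  0.        , 523.21121398, 203.44890585],
       [  0.        ,   0.        ,   1.        ]]), 'k1': -0.09744864453488607, 'R': array([[-0.00337802, -0.99991123,  0.01288874],
       [-0.99596205,  0.00220783, -0.08974807],
       [ 0.08971165, -0.01313986, -0.9958811 ]]), 't': array([-0.02806259,  0.5627286 ,  1.3649289 ])}
{'t': 0.1, 'joints': array([ 1.13502009e+00,  4.23777602e-01,  1.63062516e+00, -5.83799038e-06,
        1.08860413e+00, -1.90539608e-02]), 'joint_velocities': array([ 0.00080639,  0.00015711, -0.00185828, -0.00037356, -0.0007547 ,
        0.00047522]), 'tau': array([ 1.10896999e-04, -5.58420217e+01, -2.82443225e+01,  5.01971635e-05,
        2.92569435e-03,  8.97257820e-06]), 'ee_pos': array([0.25277442, 0.57105215, 0.23061065]), 'tcp_rot': array([-3.14017858e+00, -2.17775374e-05,  2.72487307e+00]), 'ft_force': array([ 0.32468393, -0.89651956, -0.46880291]), 'ft_torque': array([-0.02427531,  0.02258008, -0.0021944 ]), 'finger_force': 0.0, 'grip_width': 0.08535378896109155}
```

View pics/top0.png

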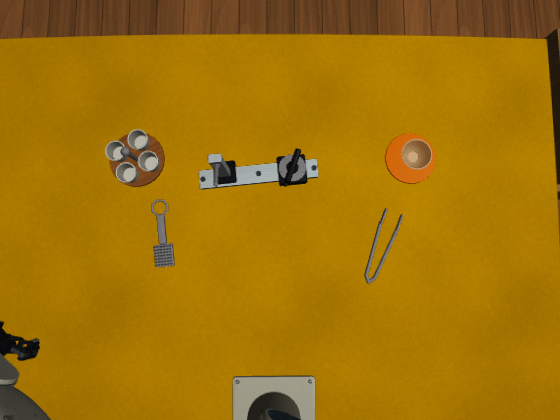

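View pics/scene0.png

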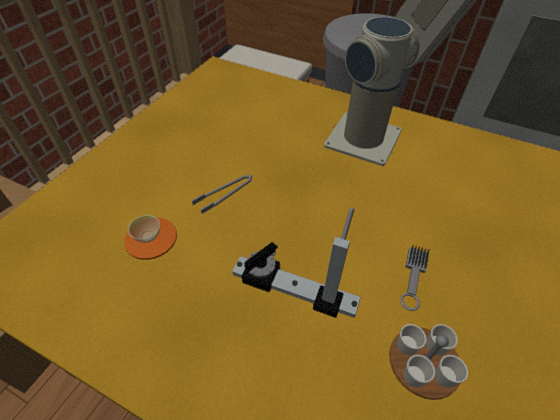

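The top view has the hanger with its rail from (200,180) to (318,168), the knob at (292,167) and the post near (222,172). The brush is on the left, with its loop at (160,208) and head at (163,255), and the tongs and ramekin are on the right. I'll enlarge crops from both cameras.

```bash
python3 - <<'E'
import cv2,numpy as np
a=cv2.imread("pics/top0.png");b=cv2.imread("pics/scene0.png")
z=lambda im,x,y,w,h,s:cv2.resize(im[y:y+h,x:x+w],None,fx=s,fy=s,interpolation=cv2.INTER_CUBIC)
# top: hanger 190..330 x 140..195 (s=5 ->700x275); brush rotated not: 
A=z(a,190,140,140,60,5)   #700x300
B=z(b,225,200,140,60,5) 
C=z(b,225,200,140,120,5)
cv2.imwrite("pics/c1.png",np.vstack([A,z(a,100,195,140,60,5)]))
cv2.imwrite("pics/c2.png",C)
E
```

```text
(no output)
```

View pics/c1.png

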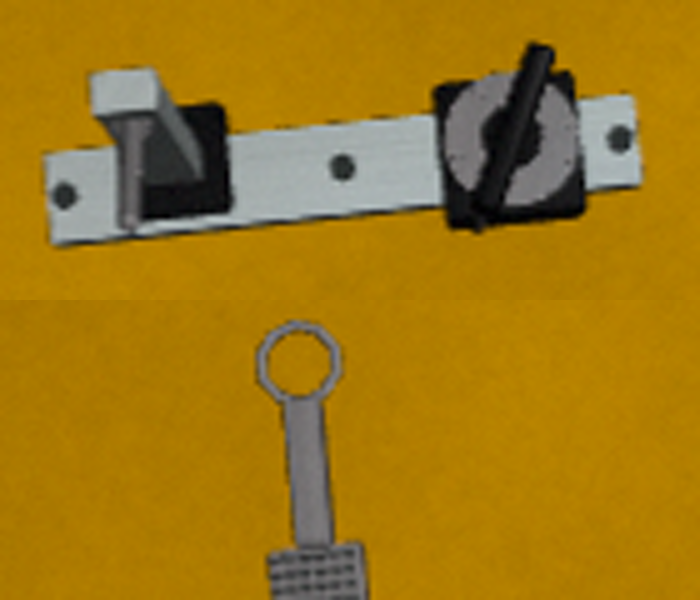

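View pics/c2.png

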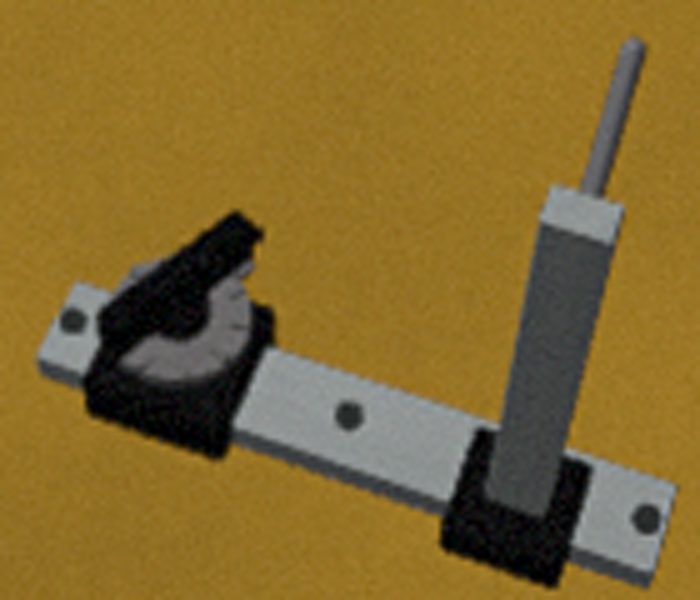

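The crops give full-image pixels for the main points:

| Point | Top | Scene |
|---|---|---|
| Wing far end | (298,150) | (247.5,265) |
| Wing pointer end | (287,183) | (275,246) |
| Peg tip | (216.2,185) | (351.6,208.4) |
| Rail hole, left | (202.8,179.2) | (354.4,303.6) |
| Rail hole, middle | (258.4,173.6) | (294.8,283) |
| Rail hole, right | (314,167.8) | (239.6,264.2) |
| Loop | (160,207.4) | (410,301) |

```bash
cat > h.py <<'E'
from cell import r
import cv2,numpy as np
from scipy.spatial.transform import Rotation as Ro
def ray(n,uv):
    m=r.camera_model(n)
    x=cv2.undistortPoints(np.array([[uv]],float),m["K"],np.array([m["k1"],0,0,0,0.]))[0,0]
    return -m["R"].T@m["t"], m["R"].T@np.array([*x,1])
def plane(n,uv,z):
    c,d=ray(n,uv); return c+d*(z-c[2])/d[2]
def tri(a,b):
    c,d=ray("top",a); e,f=ray("scene",b)
    s=np.linalg.lstsq(np.array([d,-f]).T,e-c,rcond=None)[0]
    p,q=c+d*s[0],e+f*s[1]; return (p+q)/2, np.linalg.norm(p-q)
def proj(n,X):
    m=r.camera_model(n); p=m["R"]@np.array(X)+m["t"]; x=p[:2]/p[2]
    x=x*(1+m["k1"]*(x@x)); return m["K"][:2,:2]@x+m["K"][:2,2]
E
cat > m.py <<'E'
from h import *
np.set_printoptions(precision=4,suppress=True)
for k,a,b,z in [("wfar",(298,150),(247.5,265),.1),("wptr",(287,183),(275,246),.1),("tip",(216.2,185),(351.6,208.4),.28),
 ("h1",(202.8,179.2),(354.4,303.6),.02),("h2",(258.4,173.6),(294.8,283),.02),("h3",(314,167.8),(239.6,264.2),.02),("loop",(160,207.4),(410,301),.008)]:
    print(k,*tri(a,b),"top@z",plane("top",a,z)[:2],"sc@z",plane("scene",b,z)[:2])
print("handle/head",plane("top",(163,244),.016))
# head centre via depth/mask: brush silhouette low end
print("loop rim h", plane("top",(160,207.4),.008))
h1,h3=plane("top",(202.8,179.2),.02),plane("top",(314,167.8),.02)
d=h1-h3; yaw=np.arctan2(-d[0],d[1]); c=plane("top",(258.4,173.6),.02)
H=Ro.from_euler("z",yaw).as_matrix(); P=lambda x,y,z:np.array([c[0],c[1],0])+H@[x,y,z]
print("yaw",yaw,"knob",P(0,-.09,.1),"foot",P(0,.09,.225),"tip",P(-.0566,.09,.2816))
print("tip proj",proj("top",P(-.0566,.09,.2816)),proj("scene",P(-.0566,.09,.2816)))
E
python3 m.py
```

```text
wfar [ 0.6938 -0.0631  0.0922] 1.1170918483770582e-05 top@z [ 0.6922 -0.0628] sc@z [ 0.6979 -0.0603]
wptr [ 0.61   -0.0347  0.0822] 0.00044488499146150804 top@z [ 0.6077 -0.0346] sc@z [ 0.6212 -0.0286]
tip [0.5809 0.1228 0.2763] 0.0006776904079980902 top@z [0.5804 0.1227] sc@z [0.5844 0.1231]
h1 [0.6296 0.1897 0.0161] 0.0011343260786639635 top@z [0.6289 0.1897] sc@z [0.6319 0.1893]
h2 [0.6446 0.0399 0.0161] 0.001812953415692017 top@z [0.6437 0.0406] sc@z [0.647  0.0399]
h3 [ 0.6602 -0.1097  0.016 ] 0.0016042445788081797 top@z [ 0.6592 -0.1087] sc@z [ 0.6626 -0.1089]
loop [0.5546 0.3069 0.0048] 0.0005626622372303752 top@z [0.5543 0.3065] sc@z [0.5567 0.3063]
handle/head [0.4557 0.295  0.016 ]
loop rim h [0.5543 0.3065 0.008 ]
yaw 0.10117440091113061 knob [ 0.6528 -0.0489  0.1   ] foot [0.6346 0.1302 0.225 ] tip [0.5783 0.1245 0.2816]
tip proj [215.3123 185.8687] [353.4079 206.0425]
```

The manual's scale: shifts go in shares of 0.3 m and turns go in shares of pi rad. Converting my numbers, -0.06 m is -0.2, -0.041 m is -0.1367.

```bash
echo '[{"jaw": 0.085,"z": -0.2},{"jaw": 0.085,"z": -0.2},{"jaw": 0.085,"x": -0.1367,"y": -0.0903},{"jaw": 0.085,"x": -0.1367,"y": -0.0903},{"jaw": 0.085,"x": -0.1367,"y": -0.0903}]' | python3 jog.py
echo '[{"jaw": 0.085,"x": -0.1367,"y": -0.0903},{"jaw": 0.085,"x": -0.1367,"y": -0.0903},{"jaw": 0.085,"x": -0.1367,"y": -0.0903},{"jaw": 0.085,"x": -0.1367,"y": -0.0903},{"jaw": 0.085,"x": -0.1367,"y": -0.0903}]' | python3 jog.py
echo '[{"jaw": 0.085,"x": -0.1367,"y": -0.0903},{"jaw": 0.085,"x": -0.1367,"y": -0.0903},{"jaw": 0.085,"x": -0.1367,"y": -0.0903},{"jaw": 0.085,"x": -0.1367,"y": -0.0903},{"jaw": 0.085,"x": -0.1367,"y": -0.0903}]' | python3 jog.py
echo '[{"jaw": 0.085,"x": -0.1367,"y": -0.0903},{"jaw": 0.085,"x": -0.1367,"y": -0.0903},{"jaw": 0.085,"drz": -0.0302},{"jaw": 0.085},{"jaw": 0.085}]' | python3 jog.py
```

```text
t: 0.72
ee_pos: [0.3329, 0.446, 0.3511]
tcp_rot: [-3.141, 0.0, 2.725]
ft_force: [0.9, 0.6, 0.4]
grip_width: 0.0849
finger_force: 0.0
t: 1.35
ee_pos: [0.4656, 0.2389, 0.3511]
tcp_rot: [-3.141, -0.0, 2.725]
ft_force: [0.1, 0.1, 0.7]
grip_width: 0.0851
finger_force: 0.0
t: 1.98
ee_pos: [0.5982, 0.0321, 0.3509]
tcp_rot: [-3.141, -0.001, 2.725]
ft_force: [0.9, 0.9, 0.1]
grip_width: 0.085
finger_force: 0.0
t: 2.6
ee_pos: [0.6504, -0.0487, 0.3511]
tcp_rot: [-3.142, -0.001, 2.819]
ft_force: [0.8, 0.4, -0.9]
grip_width: 0.0849
finger_force: 0.0
```

To row units: 0.055 m is 0.1833, -0.0015 m is -0.005.

```bash
echo '[{"jaw": 0.085,"x": -0.005,"z": 0.1833},{"jaw": 0.085,"z": 0.1833},{"jaw": 0.085,"z": 0.1833},{"jaw": 0.085,"z": 0.1833},{"jaw": 0.085,"z": 0.1333}]' | python3 jog.py
echo '[{"jaw": 0.05,"z": 0.0567},{"jaw": 0.05},{"jaw": 0.01},{"jaw": 0.01},{"jaw": 0.01}]' | python3 jog.py
echo '[{"jaw": 0.01},{"jaw": 0.01}]' | python3 jog.py
python3 - <<'E'
from h import *
s=r.read_state();print(s["ft_torque"],s["ft_force"],s["grip_width"],s["joints"][5])
E
```

```text
t: 3.22
ee_pos: [0.651, -0.0487, 0.0891]
tcp_rot: [-3.141, -0.002, 2.82]
ft_force: [-0.3, 0.5, 0.2]
grip_width: 0.0853
finger_force: 0.0
t: 3.85
ee_pos: [0.6536, -0.0496, 0.0765]
tcp_rot: [3.141, 0.003, 2.82]
ft_force: [-1.4, 1.5, 6.3]
grip_width: 0.0146
finger_force: 59.1
t: 4.1
ee_pos: [0.6536, -0.0496, 0.0765]
tcp_rot: [3.141, 0.003, 2.82]
ft_force: [0.1, 0.1, 7.1]
grip_width: 0.0149
finger_force: 59.1
[0.2208783  0.15427054 0.01832759] [0.13236183 0.0659549  7.08025576] 0.0149379513159652 -1.3431343178531399
```

To row units: -0.002 m is -0.0067, 0.08 rad is 0.0255.

```bash
cat > s.py <<'E'
from h import *
s=r.read_state();print("Tz",s["ft_torque"].round(3),"F",s["ft_force"].round(1),"yaw",round(s["tcp_rot"][2],3),"j6",round(s["joints"][5],3))
E
echo '[{"jaw": 0.01,"z": -0.0067},{"jaw": 0.01,"drz": 0.0255}]' | python3 jog.py |grep ee;python3 s.py
for i in 1; do echo '[{"jaw": 0.01,"drz": 0.0255}]' | python3 jog.py |grep ee;python3 s.py; echo '[{"jaw": 0.01,"drz": 0.0255}]' | python3 jog.py |grep ee;python3 s.py; echo '[{"jaw": 0.01,"drz": 0.0255}]' | python3 jog.py |grep ee;python3 s.py; done
```

```text
ee_pos: [0.6535, -0.0494, 0.0767]
Tz [ 0.391 -0.897  0.199] F [ 5.4  2.7 -6. ] yaw 2.738 j6 -1.262
ee_pos: [0.6536, -0.0492, 0.0767]
Tz [ 0.543 -0.931  0.144] F [ 5.3  2.9 -6.2] yaw 2.657 j6 -1.181
ee_pos: [0.6537, -0.0491, 0.0767]
Tz [ 0.68  -1.044  0.221] F [ 6.1  4.3 -6.8] yaw 2.577 j6 -1.101
ee_pos: [0.6539, -0.0489, 0.0767]
Tz [ 0.813 -1.048  0.258] F [ 6.3  4.1 -6.9] yaw 2.497 j6 -1.021
```

To row units: 0.0017 m is 0.0057, 0.001 m is 0.0033, 0.08 rad is 0.0255.

```bash
echo '[{"jaw": 0.01,"x": -0.002,"y": 0.0057,"z": 0.0033,"drz": 0.0255}]' | python3 jog.py |grep ee;python3 s.py
echo '[{"jaw": 0.01,"drz": 0.0255}]' | python3 jog.py |grep ee;python3 s.py; echo '[{"jaw": 0.01,"drz": 0.0255}]' | python3 jog.py |grep ee;python3 s.py
```

```text
ee_pos: [0.6543, -0.0485, 0.0765]
Tz [-0.292  0.781  0.172] F [-4.8 -0.5 11.9] yaw 2.418 j6 -0.939
ee_pos: [0.6543, -0.0485, 0.0765]
Tz [0.325 0.044 0.207] F [0.1 1.7 3.8] yaw 2.338 j6 -0.859
ee_pos: [0.6545, -0.0483, 0.0766]
Tz [ 0.444 -0.085  0.168] F [0.5 2.4 3.3] yaw 2.258 j6 -0.779
```

To row units: 0.05 rad is 0.0159.

```bash
for i in 1; do echo '[{"jaw": 0.01,"drz": 0.0159}]' | python3 jog.py |grep ee;python3 s.py; echo '[{"jaw": 0.01,"drz": 0.0159}]' | python3 jog.py |grep ee;python3 s.py; echo '[{"jaw": 0.01,"drz": 0.0159}]' | python3 jog.py |grep ee;python3 s.py; echo '[{"jaw": 0.01,"drz": 0.0159}]' | python3 jog.py |grep ee;python3 s.py;done
```

```text
ee_pos: [0.6546, -0.0482, 0.0766]
Tz [ 0.433 -0.161  0.21 ] F [0.9 3.7 2.3] yaw 2.208 j6 -0.73
ee_pos: [0.6547, -0.0482, 0.0766]
Tz [ 0.522 -0.235  0.21 ] F [1.6 3.6 2.2] yaw 2.158 j6 -0.68
ee_pos: [0.6548, -0.0481, 0.0766]
Tz [ 0.566 -0.295  0.331] F [1.2 3.  1.4] yaw 2.109 j6 -0.63
ee_pos: [0.6549, -0.0481, 0.0766]
Tz [ 0.616 -0.318  0.41 ] F [2.5 4.5 1.7] yaw 2.059 j6 -0.58
```

To row units: 0.05 rad is 0.0159.

```bash
for i in 1; do echo '[{"jaw": 0.01,"drz": 0.0159}]' | python3 jog.py >/dev/null;python3 s.py; echo '[{"jaw": 0.01,"drz": 0.0159}]' | python3 jog.py >/dev/null;python3 s.py; echo '[{"jaw": 0.01,"drz": 0.0159}]' | python3 jog.py >/dev/null;python3 s.py; echo '[{"jaw": 0.01,"drz": 0.0159}]' | python3 jog.py >/dev/null;python3 s.py;done
```

```text
Tz [ 0.628 -0.37   0.346] F [2.6 4.5 1.3] yaw 2.009 j6 -0.53
Tz [ 0.668 -0.496  0.242] F [2.9 3.6 1.3] yaw 1.959 j6 -0.48
Tz [ 0.684 -0.519  0.057] F [3.3 4.2 1.1] yaw 1.908 j6 -0.43
Tz [ 0.71  -0.643 -0.113] F [3.2 5.1 0.8] yaw 1.858 j6 -0.38
```

To row units: 0.05 rad is 0.0159.

```bash
for i in 1; do echo '[{"jaw": 0.01,"drz": 0.0159}]' | python3 jog.py >/dev/null;python3 s.py; echo '[{"jaw": 0.01,"drz": 0.0159}]' | python3 jog.py >/dev/null;python3 s.py; echo '[{"jaw": 0.01,"drz": 0.0159}]' | python3 jog.py >/dev/null;python3 s.py; echo '[{"jaw": 0.01,"drz": 0.0127}]' | python3 jog.py >/dev/null;python3 s.py;done
```

```text
Tz [ 0.792 -0.622 -0.123] F [ 4.6  5.1 -0.2] yaw 1.808 j6 -0.33
Tz [ 0.778 -0.709 -0.076] F [ 4.9  4.9 -0.4] yaw 1.758 j6 -0.28
Tz [ 0.773 -0.773  0.09 ] F [ 5.6  5.4 -1.8] yaw 1.708 j6 -0.23
Tz [ 0.817 -0.876  0.104] F [ 5.4  5.1 -0.4] yaw 1.668 j6 -0.19
```

To row units: -0.06 m is -0.2, -0.05 m is -0.1667.

```bash
echo '[{"jaw": 0.06},{"jaw": 0.06},{"jaw": 0.06},{"jaw": 0.06,"z": -0.1667},{"jaw": 0.06,"z": -0.2}]' | python3 jog.py
echo '[{"jaw": 0.085,"z": -0.2},{"jaw": 0.085,"z": -0.2},{"jaw": 0.085,"x": -0.1667,"z": -0.1},{"jaw": 0.085,"x": -0.2},{"jaw": 0.085,"x": -0.2}]' | python3 jog.py
echo '[{"jaw": 0.085,"x": 0.2},{"jaw": 0.085,"x": 0.2},{"jaw": 0.085,"x": 0.1667},{"jaw": 0.085,"x": 0.2},{"jaw": 0.085,"x": 0.2}]' | python3 jog.py; echo '[{"jaw": 0.085,"x": 0.2},{"jaw": 0.085,"x": 0.2},{"jaw": 0.085,"x": 0.1667},{"jaw": 0.085,"x": 0.2}]' | python3 jog.py
python3 - <<'E'
from h import *
o=[]
for n in("top","scene"):
    p,d=r.camera(n); cv2.imwrite(f"pics/{n}1f.png",p[:,:,::-1]); np.save(f"{n}1.npy",d)
z=lambda im,x,y,w,h,s:cv2.resize(im[y:y+h,x:x+w],None,fx=s,fy=s,interpolation=cv2.INTER_CUBIC)
a=cv2.imread("pics/top1f.png");b=cv2.imread("pics/scene1f.png")
cv2.imwrite("pics/c3.png",np.hstack([z(a,260,140,66,60,6),z(b,230,230,66,60,6)]))
E
```

```text
t: 7.22
ee_pos: [0.6524, -0.0488, 0.185]
tcp_rot: [-3.138, -0.001, 1.67]
ft_force: [0.3, -0.2, -0.7]
grip_width: 0.0602
finger_force: 0.0
t: 7.85
ee_pos: [0.6705, -0.2194, 0.3363]
tcp_rot: [3.141, 0.001, 1.671]
ft_force: [1.2, -0.6, 0.4]
grip_width: 0.0852
finger_force: 0.0
t: 8.48
ee_pos: [0.6412, 0.0721, 0.3353]
tcp_rot: [-3.141, 0.0, 1.669]
ft_force: [0.8, -0.2, 0.4]
grip_width: 0.0851
finger_force: 0.0
t: 8.98
ee_pos: [0.6187, 0.3007, 0.3353]
tcp_rot: [-3.141, 0.0, 1.669]
ft_force: [0.6, -0.6, -0.2]
grip_width: 0.0845
finger_force: 0.0
```

View pics/c3.png

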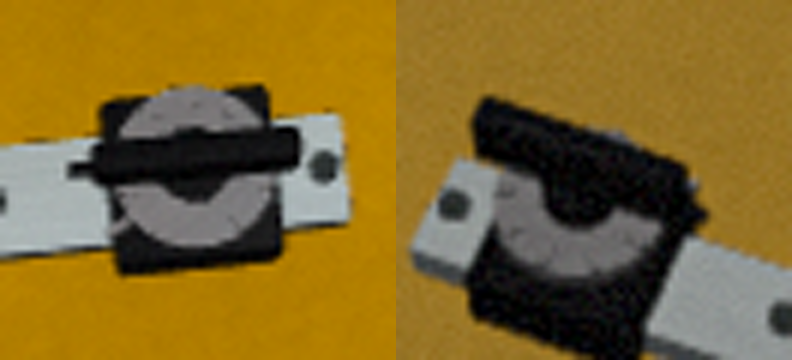

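Top-crop view: the fin is at about (118,228) around a flange centre of (194,167), and the wing runs from the pointer at (72,170) to (298,148). That makes slip about 0.58 rad, so it is one notch over and the wing stands along the rail. Next is the brush.

To row units: -0.0432 m is -0.144, 0.0036 m is 0.012, -0.1768 rad is -0.0563.

```bash
echo '[{"jaw": 0.06,"x": 0.012,"y": -0.144},{"jaw": 0.06,"x": 0.012,"y": -0.144},{"jaw": 0.06,"x": 0.012,"y": -0.144},{"jaw": 0.06,"drz": -0.0563},{"jaw": 0.06,"drz": -0.0563}]' | python3 jog.py|grep ee
echo '[{"jaw": 0.06,"z": 0.1667,"drz": -0.0563},{"jaw": 0.06,"z": 0.1667,"drz": -0.0563},{"jaw": 0.06,"z": 0.1667,"drz": -0.0563},{"jaw": 0.06,"drz": -0.0563},{"jaw": 0.06,"drz": -0.0563}]' | python3 jog.py|grep ee
echo '[{"jaw": 0.06,"drz": -0.0563},{"jaw": 0.06,"drz": -0.0563},{"jaw": 0.06,"z": 0.1667},{"jaw": 0.06},{"jaw": 0.06}]' | python3 jog.py; python3 s.py
```

```text
ee_pos: [0.4885, 0.2969, 0.3357]
ee_pos: [0.4887, 0.2965, 0.1843]
t: 10.95
ee_pos: [0.4895, 0.2974, 0.1362]
tcp_rot: [3.142, 0.0, -3.023]
ft_force: [0.4, 0.3, 0.2]
grip_width: 0.06
finger_force: 0.0
Tz [ 0.003  0.014 -0.042] F [0.4 0.3 0.2] yaw -3.023 j6 -1.164
```

To row units: 0.05 m is 0.1667, 0.0015 m is 0.005.

```bash
echo '[{"jaw": 0.06,"y": 0.005,"z": 0.1667},{"jaw": 0.06,"z": 0.1667},{"jaw": 0.06,"z": 0.0667},{"jaw": 0.06,"z": 0.04},{"jaw": 0.03}]' | python3 jog.py|grep -E 'ee|ft'
echo '[{"jaw": 0.015},{"jaw": 0.015},{"jaw": 0.015},{"jaw": 0.015}]' | python3 jog.py
python3 - <<'E'
from h import *
for n in("top","scene"):
    p,d=r.camera(n); cv2.imwrite(f"pics/{n}2f.png",p[:,:,::-1])
z=lambda im,x,y,w,h,s:cv2.resize(im[y:y+h,x:x+w],None,fx=s,fy=s,interpolation=cv2.INTER_CUBIC)
a=cv2.imread("pics/top2f.png");b=cv2.imread("pics/scene2f.png")
cv2.imwrite("pics/c4.png",np.hstack([z(a,110,190,100,100,4),z(b,360,220,100,100,4)]))
E
```

```text
ee_pos: [0.4895, 0.2994, 0.004]
ft_force: [-0.2, -0.6, 0.5]
t: 12.08
ee_pos: [0.49, 0.2997, 0.005]
tcp_rot: [3.14, 0.003, -3.022]
ft_force: [-1.7, -0.2, 5.5]
grip_width: 0.0182
finger_force: 59.6
```

View pics/c4.png

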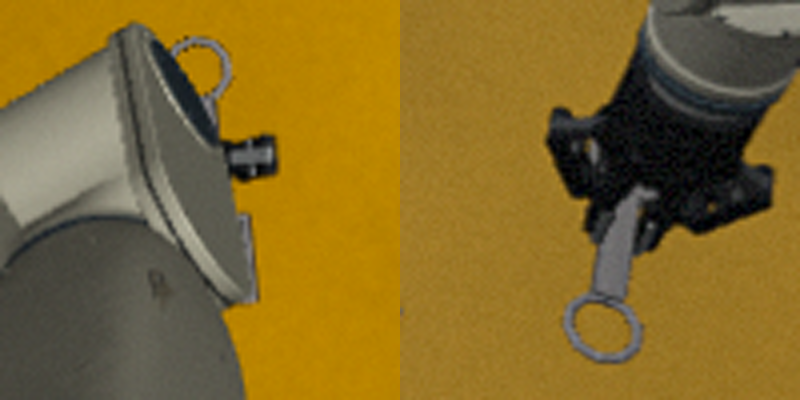

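Both views show the fingers on the handle (opening 18 mm). The loop is still at about (410.6,302) in the scene picture, so the brush hasn't moved. Lift and pitch up 45°.

To row units: -0.05 m is -0.1667, -0.03 m is -0.1, 0.018 rad is 0.0057.

```bash
echo '[{"jaw": 0.01,"z": -0.1},{"jaw": 0.01,"z": -0.1667},{"jaw": 0.01,"z": -0.1667},{"jaw": 0.01,"z": -0.1667},{"jaw": 0.01,"z": -0.1667,"drz": 0.0057}]' | python3 jog.py|grep -E 'ee|ft'
echo '[{"jaw": 0.01,"dry": -0.05},{"jaw": 0.01,"dry": -0.05},{"jaw": 0.01,"dry": -0.05},{"jaw": 0.01,"dry": -0.05},{"jaw": 0.01,"dry": -0.05}]' | python3 jog.py
echo '[{"jaw": 0.01},{"jaw": 0.01}]' | python3 jog.py|grep -E 'ee|rot|ft'
cat > g.py <<'E'
from h import *
import sys
np.set_printoptions(precision=4,suppress=True)
F=np.array([.6355,.130,.225]); y=.101; c,s_=np.cos(y),np.sin(y); q=2**-.5
u=np.array([-q*c,-q*s_,q]); L=np.array([-.065,-.0007,-.003])
S=r.read_state(); R=Ro.from_euler("xyz",S["tcp_rot"]).as_matrix()
zz=-u; xx=-np.array([q*c,q*s_,q]); Rt=np.array([xx,np.cross(zz,xx),zz]).T
print("rotvec to go (tool)",Ro.from_matrix(R.T@Rt).as_rotvec(),"joints",S["joints"],"F",S["ft_force"])
print("loop",S["ee_pos"]+R@L)
for s in map(float,sys.argv[1:]):
    p=F+s*u-Rt@L; print(s,"tcp",p,"move tool axes",R.T@(p-S["ee_pos"]))
E
python3 g.py .14 .03
```

```text
ee_pos: [0.4886, 0.2989, 0.2357]
ft_force: [1.1, 0.8, -1.5]
t: 13.42
ee_pos: [0.492, 0.2909, 0.2333]
tcp_rot: [-3.113, 0.66, -3.044]
ft_force: [1.2, -0.9, -2.1]
grip_width: 0.0185
finger_force: 59.2
ee_pos: [0.4929, 0.2914, 0.2331]
tcp_rot: [-3.113, 0.655, -3.044]
ft_force: [0.2, 0.4, -1.2]
rotvec to go (tool) [-0.0307 -0.1301 -0.0011] joints [ 0.7105  0.2168  2.1153 -0.9977  0.461  -0.11  ] F [ 0.2365  0.3502 -1.2114]
loop [0.5425 0.2956 0.2751]
0.14 tcp [0.4933 0.1163 0.2759] move tool axes [-0.0129 -0.1755 -0.0391]
0.03 tcp [0.5707 0.1241 0.1981] move tool axes [-0.0272 -0.1721  0.0699]
```

To row units: -0.04 m is -0.1333, -0.013 m is -0.0433, 0.1 rad is 0.0318.

```bash
echo '[{"jaw": 0.01,"y": -0.1333,"z": -0.0333,"dry": 0.0318},{"jaw": 0.01,"y": -0.1333,"z": -0.0333},{"jaw": 0.01,"y": -0.1333,"z": -0.0333},{"jaw": 0.01,"y": -0.1333,"z": -0.0333},{"jaw": 0.01,"y": -0.0433}]' | python3 jog.py
echo '[{"jaw": 0.01},{"jaw": 0.01}]' | python3 jog.py|grep -E 'ee|rot|ft'
python3 g.py .14 .03
```

```text
t: 14.3
ee_pos: [0.4854, 0.1274, 0.2685]
tcp_rot: [-3.108, 0.59, -3.05]
ft_force: [0.2, 0.3, -1.9]
grip_width: 0.0184
finger_force: 59.4
ee_pos: [0.4853, 0.1295, 0.2673]
tcp_rot: [-3.107, 0.589, -3.047]
ft_force: [-0.6, -1.3, -2.5]
rotvec to go (tool) [-0.0387 -0.1968 -0.0018] joints [ 0.3373  0.009   2.2202 -0.465   0.3817 -0.9306] F [-0.6099 -1.3042 -2.5382]
loop [0.5375 0.1339 0.3059]
0.14 tcp [0.4933 0.1163 0.2759] move tool axes [-0.0104 -0.014  -0.0029]
0.03 tcp [0.5707 0.1241 0.1981] move tool axes [-0.0319 -0.0098  0.1049]
```

To row units: -0.04 rad is -0.0127.

```bash
cat >> g.py <<'E'
for s in map(float,sys.argv[1:]):
    print(s,"loop move, tool axes",R.T@(F+s*u-S["ee_pos"]-R@L))
E
echo '[{"jaw": 0.01,"drx": -0.0127,"dry": -0.0127},{"jaw": 0.01},{"jaw": 0.01}]' | python3 jog.py|grep -E 'ee|rot|ft'
python3 g.py .115 .03|grep -v tcp
```

```text
ee_pos: [0.485, 0.1296, 0.2669]
tcp_rot: [3.138, 0.627, -3.045]
ft_force: [-0.1, -0.7, -2.1]
rotvec to go (tool) [ 0.0006 -0.1579 -0.004 ] joints [ 0.31   -0.0002  2.2503 -0.4224  0.2992 -0.9912] F [-0.0634 -0.7346 -2.0711]
loop [0.5357 0.1338 0.3075]
0.115 loop move, tool axes [-0.0136 -0.0138  0.0113]
0.03 loop move, tool axes [-0.027  -0.0138  0.0952]
```

To row units: -0.0138 m is -0.046, -0.0136 m is -0.0453.

```bash
echo '[{"jaw": 0.01,"x": -0.0453,"y": -0.046},{"jaw": 0.01,"z": 0.0367},{"jaw": 0.01},{"jaw": 0.01}]' | python3 jog.py|grep -E 'ee|rot|ft'
python3 g.py .115 .03|grep -v tcp
python3 - <<'E'
from h import *
for n in("top","scene"):
    p,d=r.camera(n); cv2.imwrite(f"pics/{n}3f.png",p[:,:,::-1])
z=lambda im,x,y,w,h,s:cv2.resize(im[y:y+h,x:x+w],None,fx=s,fy=s,interpolation=cv2.INTER_CUBIC)
a=cv2.imread("pics/top3f.png");b=cv2.imread("pics/scene3f.png")
cv2.imwrite("pics/c5.png",np.hstack([z(a,175,140,80,100,5),z(b,310,160,80,100,5)]))
E
```

```text
ee_pos: [0.5029, 0.1173, 0.2651]
tcp_rot: [3.138, 0.626, -3.045]
ft_force: [0.2, 0.1, -2.3]
rotvec to go (tool) [ 0.0007 -0.1589 -0.004 ] joints [ 0.2595  0.0265  2.228  -0.3358  0.2815 -1.1145] F [ 0.2144  0.1386 -2.3141]
loop [0.5537 0.1215 0.3056]
0.115 loop move, tool axes [-0.0012  0.0002  0.    ]
0.03 loop move, tool axes [-0.0146  0.0002  0.0839]
```

View pics/c5.png

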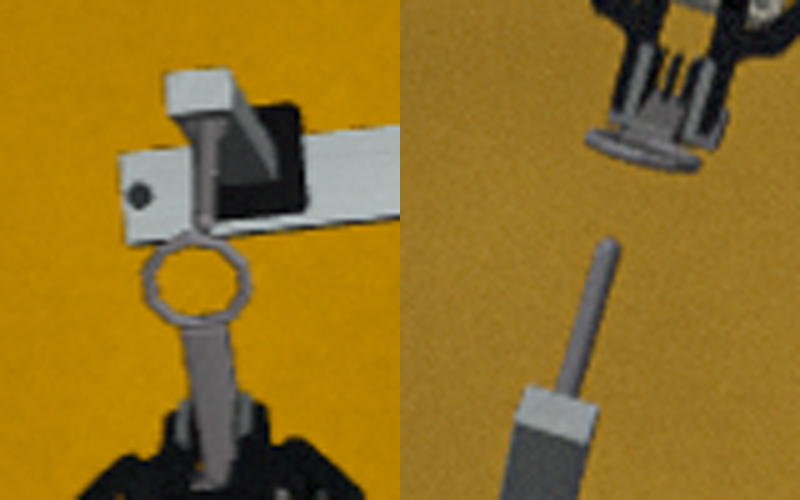

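Top view: loop centre at (214.4,196.4), peg tip at about (216,185). Scene view: loop centre at (359,190), tip at (351.6,208.4). Triangulating the loop relative to the peg tip:

```bash
python3 - <<'E'
from h import *
np.set_printoptions(precision=4,suppress=True)
l,e=tri((214.4,196.4),(359,190)); t,e2=tri((216,185.2),(351.6,208.4)); print(l,e,t,e2)
y=.101;q=2**-.5;u=np.array([-q*np.cos(y),-q*np.sin(y),q]);d=l-t
yy=np.array([-np.sin(y),np.cos(y),0]); print("along",d@u,"side",d@yy,"perp up",d@np.cross(u,yy))
E
```

```text
[0.553  0.1235 0.3038] 8.490490357963229e-05 [0.5806 0.1231 0.276 ] 0.0012099535806320413
along 0.03905696209762359 side 0.003209794517048622 perp up -0.00026291774412959615
```

The manual's scale: shifts go in shares of 0.3 m and turns go in shares of pi rad. Converting my numbers, 0.02 m is 0.0667, -0.0035 m is -0.0117.

```bash
echo '[{"jaw": 0.01,"x": -0.0117,"y": -0.0067,"z": 0.0667},{"jaw": 0.01,"x": -0.0117,"z": 0.0667},{"jaw": 0.01}]' | python3 jog.py|grep -E 'ee|rot|ft';echo '[{"jaw": 0.01,"x": -0.0117,"z": 0.0667},{"jaw": 0.01,"x": -0.0117,"z": 0.06},{"jaw": 0.01},{"jaw": 0.01}]' | python3 jog.py|grep -E 'ee|rot|ft'
python3 g.py .03 |grep -v tcp
```

```text
ee_pos: [0.5326, 0.1181, 0.2367]
tcp_rot: [3.138, 0.626, -3.046]
ft_force: [-0.2, 0.5, -3.0]
ee_pos: [0.5599, 0.1209, 0.2115]
tcp_rot: [3.137, 0.628, -3.046]
ft_force: [-0.6, -0.0, -2.0]
rotvec to go (tool) [ 0.0007 -0.1572 -0.0044] joints [ 0.2315  0.2194  2.1699 -0.5347  0.1486 -0.9308] F [-0.5557 -0.0099 -2.0415]
loop [0.6106 0.125  0.2521]
0.03 loop move, tool axes [0.0002 0.0024 0.0072]
```

To row units: 0.004 m is 0.0133, 0.003 m is 0.01, 0.02 rad is 0.0064.

```bash
echo '[{"jaw": 0.01,"x": 0.01,"y": 0.0033,"z": 0.0133,"dry": 0.0064},{"jaw": 0.01}]' | python3 jog.py|grep -E 'ee|rot|ft';echo '[{"jaw": 0.01,"x": 0.01,"z": 0.0133,"dry": 0.0064},{"jaw": 0.01}]' | python3 jog.py|grep -E 'ee|rot|ft'; echo '[{"jaw": 0.01,"x": 0.0067,"z": 0.0083},{"jaw": 0.01}]' | python3 jog.py|grep -E 'ee|rot|ft'
python3 g.py .03 |grep -v tcp
```

```text
ee_pos: [0.5602, 0.122, 0.2067]
tcp_rot: [3.137, 0.609, -3.046]
ft_force: [-0.4, -0.3, -2.9]
ee_pos: [0.5601, 0.1219, 0.2015]
tcp_rot: [3.137, 0.589, -3.046]
ft_force: [-0.8, 0.1, -2.9]
ee_pos: [0.5595, 0.1218, 0.1976]
tcp_rot: [3.138, 0.588, -3.046]
ft_force: [-0.1, -0.2, -2.6]
rotvec to go (tool) [ 0.0008 -0.1976 -0.0043] joints [ 0.2307  0.2465  2.1554 -0.4279  0.1708 -1.0361] F [-0.0922 -0.2068 -2.5866]
loop [0.6118 0.1261 0.2361]
0.03 loop move, tool axes [-0.0079  0.0015 -0.0068]
```

To row units: 0.002 m is 0.0067, 0.0015 m is 0.005.

```bash
echo '[{"jaw": 0.01,"x": 0.005,"z": 0.0067},{"jaw": 0.01}]' | python3 jog.py|grep -E 'ft|ee'; echo '[{"jaw": 0.01,"x": 0.005,"z": 0.0067},{"jaw": 0.01}]' | python3 jog.py|grep -E 'ft|ee'; echo '[{"jaw": 0.01,"x": 0.005,"z": 0.0067},{"jaw": 0.01}]' | python3 jog.py|grep -E 'ft|ee'
```

```text
ee_pos: [0.5596, 0.1219, 0.195]
ft_force: [0.2, -0.4, -2.6]
ee_pos: [0.5595, 0.1219, 0.1926]
ft_force: [-0.5, 0.0, -2.3]
ee_pos: [0.5603, 0.1221, 0.1908]
ft_force: [1.3, 0.1, 0.9]
```

Contact is felt: the upper wire is resting on the peg. Opening slowly so the brush swings down gently.

To row units: -0.02 m is -0.0667, -0.01 m is -0.0333.

```bash
echo '[{"jaw": 0.022},{"jaw": 0.026},{"jaw": 0.03},{"jaw": 0.04},{"jaw": 0.06}]' | python3 jog.py; echo '[{"jaw": 0.06},{"jaw": 0.06},{"jaw": 0.06},{"jaw": 0.06,"z": -0.0333},{"jaw": 0.06,"z": -0.0667}]' | python3 jog.py|grep -E 'ft|ee'
python3 - <<'E'
from h import *
for n in("top","scene"):
    p,d=r.camera(n); cv2.imwrite(f"pics/{n}4f.png",p[:,:,::-1])
z=lambda im,x,y,w,h,s:cv2.resize(im[y:y+h,x:x+w],None,fx=s,fy=s,interpolation=cv2.INTER_CUBIC)
a=cv2.imread("pics/top4f.png");b=cv2.imread("pics/scene4f.png")
cv2.imwrite("pics/c6.png",np.hstack([z(a,175,140,80,100,5),z(b,310,180,80,100,5)]))
E
```

```text
t: 18.52
ee_pos: [0.5595, 0.1219, 0.1903]
tcp_rot: [3.137, 0.588, -3.046]
ft_force: [-0.2, 0.3, 0.2]
grip_width: 0.0567
finger_force: 0.0
ee_pos: [0.5425, 0.1201, 0.2148]
ft_force: [0.6, 0.3, 0.5]
```

View pics/c6.png

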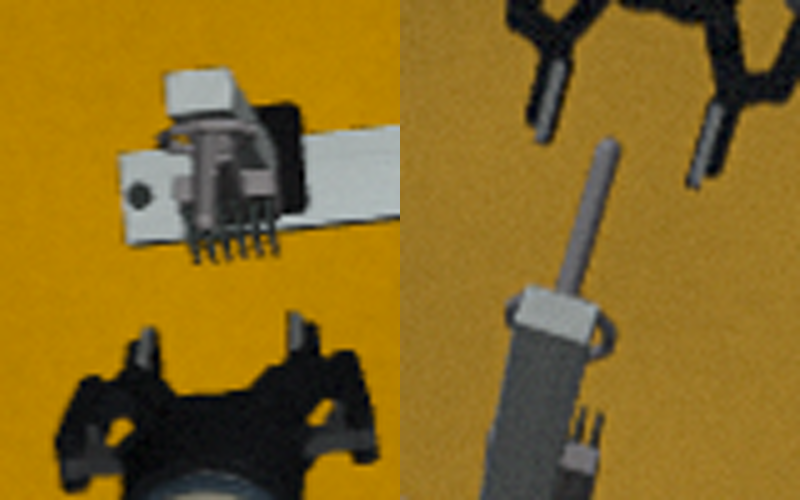

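The brush hangs at the peg's foot with its loop at (208,130) in the top crop, close against the post and upright. I'll back off, let it settle, check that it is still, and hand in.

To row units: -0.05 m is -0.1667, -0.04 m is -0.1333.

```bash
echo '[{"jaw": 0.06,"z": -0.1333},{"jaw": 0.06,"z": -0.1667},{"jaw": 0.06},{"jaw": 0.06},{"jaw": 0.06}]' | python3 jog.py|grep -E 'ft|ee'
echo '[{"jaw": 0.06},{"jaw": 0.06},{"jaw": 0.06},{"jaw": 0.06},{"jaw": 0.06}]' | python3 jog.py|grep -E 'ft|ee'
python3 - <<'E'
from h import *
a=r.camera("scene")[0].astype(int)
for i in range(5): b=r.camera("scene")[0].astype(int)
o=cv2.imread("pics/scene4f.png")[:,:,::-1].astype(int)
sl=np.s_[235:320,385-65:440]
f=lambda x:np.abs(cv2.blur(x.astype(np.float32),(3,3))[sl]).max()
print(f(a-b),f(a-o))
k=cv2.imread("pics/scene1f.png")[:,:,::-1].astype(int); print("knob change",np.abs(cv2.blur((b-k).astype(np.float32),(3,3))[230:290,230:296]).max())
print(r.finish_job())
E
```

```text
ee_pos: [0.4933, 0.1149, 0.2887]
ft_force: [0.4, 0.3, 0.2]
ee_pos: [0.4933, 0.115, 0.2902]
ft_force: [0.2, 0.4, 0.5]
9.111111 9.0
knob change 9.222222
the job is handed in; nothing more can be done
None
```

The job is handed in, verdict not shown: the knob went over one click (slip about 0.58 rad from the pictures), the brush hangs still at the peg's foot, and the robot is clear of everything.

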